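# Shift the drive tester into its far notch

## Task

Put the bench drive tester into gear: take the selector lever with the round knob through its zigzag gate, from the near left leg, across the cross slot, and all the way into the notch at the far right end, then let go (near, far, left and right of the gate as seen from the robot). Leave the T-bar lever on the other tester where it is.

Things in the scene. Friction and masses are not known exactly. Their poses are not given: they have to be found in the camera images.
- gear_console: Fixed grey tester with an aluminium gate plate. Origin: underside, below the plate's centre; x to the far side, y left, z up. Case x -100..170, y -85..85 mm; plate top z 70; gearbox behind x 102 up to z 90. Slot 26 mm wide, centreline (x, y mm): near left end (-60, 35), corner (0, 35), corner (0, -35), far right end (60, -35). Its walls stop the 10 mm stem, leaving 8 mm play all round.
- selector_knob (a point): Centre of the black round knob (upright cylinder, 34 mm diameter, 34 mm high, centre 120 mm above the bench) on the selector lever's stem. The lever stays upright, slides level in the zigzag slot, does not turn or lift out, needs 2 to 3 N and stays where left. It starts in the near left leg, its stem 0 to 35 mm beyond (-60, 35) towards the first corner. Axes as the console's.
- run_notch (a point): Far right end of the zigzag slot, where the lever's stem must go: point (60, -35) mm in the gear console's frame, at the plate's top, 70 mm above the bench. Axes as the console's.
- tbar_handle (a point): Centre of the black T-bar (70 mm across, 18 mm thick, 24 mm high, centre 115 mm above the bench) on the lever of the other console, which has the same case but one straight slot. It slides easily; not to be moved.

How it is judged:
On the way, in this order (a step that is already met when the one before it is completed fails the run):
1. the lever has crossed into the middle of the cross slot (y of selector_knob in the frame of gear_console between -0.02 and 0.015 m), for 0.02 s.
2. the lever is in the far right notch (horizontal distance between selector_knob and run_notch below 0.016 m), for 0.1 s.
At the end, for the whole second after the job is handed in: The round knob is within 16 mm (seen from above) of the far right end point of the zigzag slot, and the T-bar is within 15 mm of where it started (horizontal distance between selector_knob and run_notch below 0.016 m and distance of tbar_handle from where it was at the start of the episode below 0.015 m); the robot touches nothing.
It fails at once if the T-bar lever of the other console is moved more than 15 mm (distance of tbar_handle from where it was at the start of the episode above 0.015 m).
It also fails if it takes over 34 s, if anything falls off the work surface, if the arm or the gripper's body presses on something with over 40 N, if the wrist force passes 120 N, or if a joint passes its speed limit or range.

## Robot

A 6-joint arm with a two-finger parallel gripper is mounted at the origin on the work surface. World frame = base frame: x ahead of the robot, y to its left, z up, the work surface at z = 0. Lengths are in m, angles in rad, forces in N, time in s.
With the tool pointing down it reaches from about 0.3 to 0.825 m from the base axis. Payload 5.4 kg.
Tool frame: the origin (TCP) lies at the very end of the fingers, on their centre line; the grasp point (between the pads) lies 19 mm behind it; z points along the fingers, y is the line along which they close (so a half turn about z gives the same grasp; the last joint's range is limited). The gripper opens to 92 mm and grips with 3 to 60 N. Pads are 20 mm wide; open, the fingers measure 128 mm over their backs; the gripper's body (75 mm by 189 mm) begins 69 mm behind the grasp point.
Start: joints at [-1.314, 0.158, 1.597, -0, 1.386, -0.21], TCP at [0.259, -0.513, 0.215] pointing down, gripper open.
Joint ranges: [-2.91, 2.91], [-0.94, 2.29], [0.18, 2.7], [-1.29, 4.43], [0.17, 2.64], [-3, 3]. Speed limits (rad/s): [2.57, 2.57, 3.14, 3.14, 3.14, 3.14].

## Interface

Orientations are given as a rotation vector (axis times angle).
In Python, from workcell import bot gives the robot as it stands. Calls block until the motion is done:
- bot.goto(position, orientation): joint-space move of the TCP to a pose.
- bot.line_to(position, rot=None, max_speed=0.15): straight line of the TCP; rot=None keeps the orientation; max_speed is the mean speed in m/s.
- bot.set_joints(angles): joint-space move.
- bot.set_gripper(opening, newtons=None): opening from 0.0 (shut) to 1.0 (fully open); newtons is the grip in N (None keeps the last); returns when the fingers have stopped.
- bot.hold(seconds).
- bot.inverse_kinematics(position, orientation): joint angles nearest the present ones, or None.
- bot.read_camera(name): name is "side" or "top" or "wrist"; returns a dict with "pixels" (480x640x3 uint8, blue, green, red), "fx", "fy", "cx", "cy" (pixels), "R" (3x3) and "t" (3): a world point X has camera coordinates R X + t. Camera axes: x right, y down, z forward; pixel columns grow to the right and rows downward; lengths in m; the calibration is good to about 2 mm. A picture is of the moment at which its call begins. There is no depth.
A pose or a line that the arm cannot do raises bot.MotionError and nothing moves.
- bot.job_done(): hands the job in; it is judged then, once.
Readings, each from a call of its own:
- bot.current_clock(): time.
- bot.current_joints(): joint angles.
- bot.current_joint_vel(): joint speeds.
- bot.current_effort(): joint torques, N m.
- bot.current_ee_pos(): TCP position.
- bot.current_tool_rot(): TCP orientation.
- bot.current_contact_force(): force on the tool from outside, world axes, zero at the start.
- bot.current_ft_torque(): the same for the moment, N m.
- bot.current_opening(): opening from 0.0 (shut) to 1.0 (fully open).
- bot.current_grip_force(): force on a finger pad.
Only numpy, scipy, OpenCV 4.12 (cv2) and the standard library are available. Lean on these libraries where they do the work, as an engineer would, in place of code of your own. Each camera call takes 0.05 s, during which the arm holds its last target. There are 200 camera calls.

## Working session

There is one attempt and no reset: what is moved stays moved. The work goes in short steps, each a Python script; the robot and the scene stay as the last script left them, time stands still between calls to the robot, and variables do not carry over. Pictures are saved under pics/ and viewed, at most 10 in all, crops included, and the job is handed in when it is done.

```bash
ls; mkdir -p pics
python3 - <<'E'
from workcell import bot
import cv2, numpy as np, pickle
d={}
for n in("top","side"):
    c=bot.read_camera(n); d[n]=c; cv2.imwrite(f"pics/{n}0.png",c["pixels"])
    print(n,c["fx"],c["cx"],c["cy"],(-c["R"].T@c["t"]).round(3),c["R"].round(2).tolist())
pickle.dump(d,open("v0.pkl","wb")); print(bot.current_clock(),bot.current_tool_rot())
E
```

```text
pics
top 487.95801000374365 315.46542514819765 242.8181175057718 [ 0.367 -0.006  0.965] [[-0.02, -1.0, -0.02], [-0.98, 0.02, -0.19], [0.19, 0.01, -0.98]]
side 522.7523480672737 322.9899659156138 240.77440217800242 [0.296 0.483 0.677] [[-0.88, -0.47, 0.01], [-0.35, 0.64, -0.69], [0.32, -0.61, -0.73]]
0.1 [-3.05479202e+00 -7.26213432e-01  5.63496055e-05]
```

View pics/top0.png

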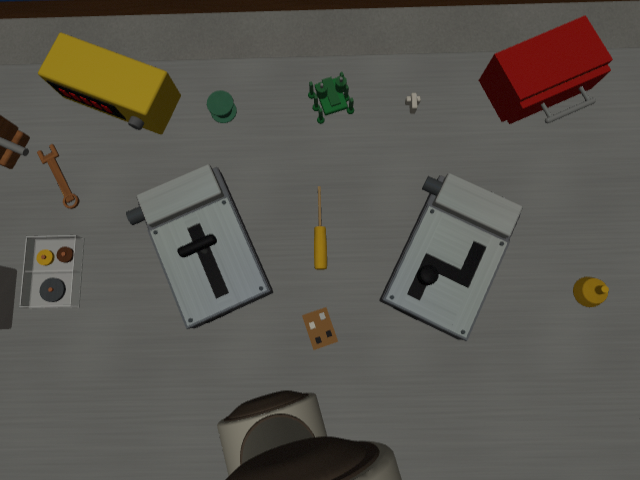

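View pics/side0.png

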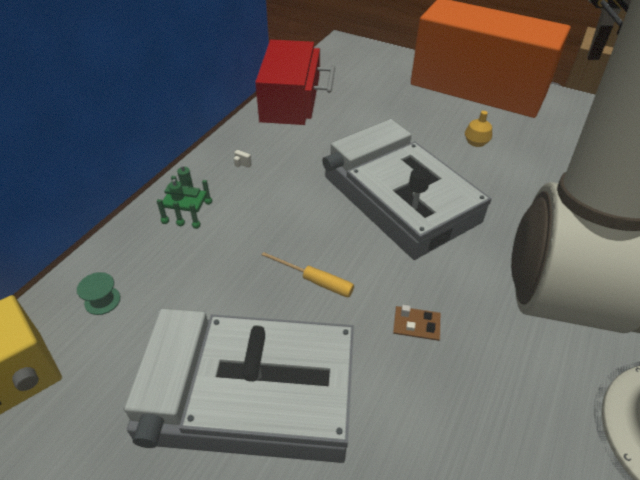

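The top view shows the zigzag console on the right, with its knob near px (428,275) and the slot's far right end near (480,247). The T-bar console is on the left, around (200,245). The side view shows the zigzag knob near (420,180). Next I'll extract the slot corners from both views.

```bash
cat > h.py <<'E'
import numpy as np, cv2
def ray(c,u,v):
    d=c["R"].T@np.array([(u-c["cx"])/c["fx"],(v-c["cy"])/c["fy"],1]); return -c["R"].T@c["t"],d/np.linalg.norm(d)
def plane(c,u,v,z):
    o,d=ray(c,u,v); return o+d*(z-o[2])/d[2]
def tri(c1,p1,c2,p2):
    (o1,d1),(o2,d2)=ray(c1,*p1),ray(c2,*p2)
    s=np.linalg.lstsq(np.stack([d1,-d2],1),o2-o1,rcond=None)[0]
    a,b=o1+s[0]*d1,o2+s[1]*d2; return (a+b)/2,np.linalg.norm(a-b)
def proj(c,X):
    q=c["R"]@X+c["t"]; return np.array([c["fx"]*q[0]/q[2]+c["cx"],c["fy"]*q[1]/q[2]+c["cy"]])
E
python3 - <<'E'
import pickle,cv2,numpy as np
d=pickle.load(open("v0.pkl","rb"))
out=[]
for n,(x0,y0,x1,y1) in dict(top=(395,225,500,310),side=(380,140,460,230)).items():
    im=d[n]["pixels"][y0:y1,x0:x1]; g=cv2.cvtColor(im,cv2.COLOR_BGR2GRAY)
    m=(cv2.resize(g,None,fx=4,fy=4,interpolation=cv2.INTER_CUBIC)<75).astype(np.uint8)*255
    cs,_=cv2.findContours(m,cv2.RETR_EXTERNAL,cv2.CHAIN_APPROX_NONE)
    big=cv2.resize(im,None,fx=4,fy=4,interpolation=cv2.INTER_CUBIC)
    big=cv2.convertScaleAbs(big,alpha=1.5)
    for c in cs:
        if cv2.contourArea(c)<1500: continue
        a=cv2.approxPolyDP(c,7,True)[:,0]; print(n,cv2.contourArea(c)/16)
        print([(round((p[0]+.5)/4-.5+x0,1),round((p[1]+.5)/4-.5+y0,1)) for p in a])
        cv2.drawContours(big,[c],-1,(0,255,0),1)
        for i,p in enumerate(a): cv2.circle(big,tuple(map(int,p)),3,(0,0,255),-1);cv2.putText(big,str(i),tuple(map(int,p+4)),0,.5,(255,0,0),1)
    out.append(big)
h=max(o.shape[0] for o in out)
cv2.imwrite("pics/s1.png",np.hstack([cv2.copyMakeBorder(o,0,h-o.shape[0],0,0,cv2.BORDER_CONSTANT) for o in out]))
E
```

```text
top 1681.75
[(np.float64(485.4), np.float64(246.4)), (np.float64(472.9), np.float64(241.1)), (np.float64(460.1), np.float64(268.9)), (np.float64(425.6), np.float64(253.1)), (np.float64(407.1), np.float64(293.9)), (np.float64(419.1), np.float64(299.6)), (np.float64(425.6), np.float64(285.9)), (np.float64(436.1), np.float64(280.4)), (np.float64(438.4), np.float64(273.6)), (np.float64(467.6), np.float64(287.1))]
top 115.90625
[(np.float64(472.1), np.float64(224.6)), (np.float64(499.4), np.float64(237.1)), (np.float64(499.4), np.float64(231.6)), (np.float64(484.9), np.float64(224.6))]
top 194.46875
[(np.float64(417.9), np.float64(224.6)), (np.float64(413.6), np.float64(224.6)), (np.float64(394.6), np.float64(264.6)), (np.float64(394.6), np.float64(274.1))]
side 174.5
[(np.float64(459.4), np.float64(215.9)), (np.float64(433.6), np.float64(229.4)), (np.float64(459.4), np.float64(229.4))]
side 220.125
[(np.float64(379.6), np.float64(209.4)), (np.float64(379.6), np.float64(227.9)), (np.float64(401.4), np.float64(229.4))]
side 157.28125
[(np.float64(379.6), np.float64(201.1)), (np.float64(379.6), np.float64(206.6)), (np.float64(404.9), np.float64(229.4)), (np.float64(411.1), np.float64(229.4))]
side 1022.8125
[(np.float64(409.1), np.float64(156.6)), (np.float64(402.9), np.float64(159.6)), (np.float64(413.1), np.float64(168.4)), (np.float64(409.4), np.float64(181.1)), (np.float64(394.6), np.float64(190.9)), (np.float64(425.1), np.float64(216.6)), (np.float64(432.9), np.float64(211.9)), (np.float64(418.1), np.float64(199.9)), (np.float64(417.9), np.float64(193.9)), (np.float64(438.1), np.float64(178.6))]
```

View pics/s1.png

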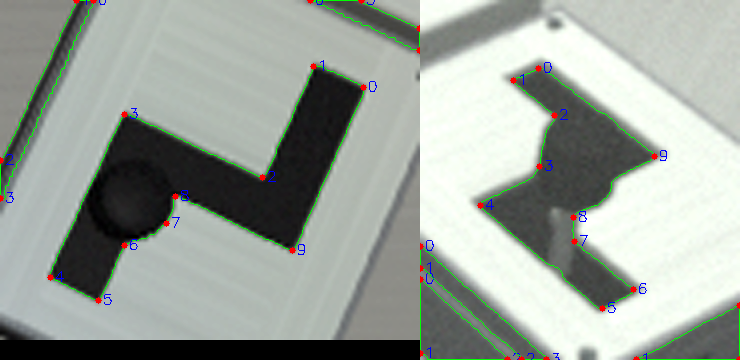

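The crop shows clean slot corners in both views. In the top view, points 0–5 and 9 are plate corners; in the side view, 0, 1, 4, 5, 6 and 9 are. The knob disc sits at crop (130,200), which is about px (427,275).

Run:
```python
import pickle,cv2,numpy as np
from h import *
d=pickle.load(open("v0.pkl","rb")); T,S=d["top"],d["side"]
M=dict(A=(-73,48),B=(-73,22),D=(-13,-48),E=(73,-48),F=(73,-22),G=(13,-22),H=(13,48))
tp=dict(E=(485.4,246.4),F=(472.9,241.1),G=(460.1,268.9),H=(425.6,253.1),A=(407.1,293.9),B=(419.1,299.6),D=(467.6,287.1))
sp=dict(E=(409.1,156.6),F=(402.9,159.6),H=(394.6,190.9),A=(425.1,216.6),B=(432.9,211.9),D=(438.1,178.6))
P={}
for k in sp: P[k],e=tri(T,tp[k],S,sp[k]); print(k,P[k].round(4),round(e,4))
z=np.mean([p[2] for p in P.values()]); print("z",z)
def fit(Q):
    m=np.array([M[k] for k in Q])/1e3; q=np.array([Q[k][:2] for k in Q])
    mc,qc=m-m.mean(0),q-q.mean(0)
    a=np.arctan2((mc[:,0]*qc[:,1]-mc[:,1]*qc[:,0]).sum(),(mc*qc).sum())
    R=np.array([[np.cos(a),-np.sin(a)],[np.sin(a),np.cos(a)]]); t=q.mean(0)-R@m.mean(0)
    print("yaw",a,"t",t,"rms",np.sqrt(((m@R.T+t-q)**2).sum(1).mean())); return R,t,a
fit(P); fit({k:plane(S,*sp[k],.07) for k in sp}); R,t,a=fit({k:plane(T,*tp[k],.07) for k in tp})
# knob: darker/brighter blob, contrast-stretched
out=[]
for c,(x0,y0,x1,y1) in ((T,(405,250,450,300)),(S,(390,150,445,215))):
    g=cv2.cvtColor(c["pixels"],cv2.COLOR_BGR2GRAY)[y0:y1,x0:x1]
    out.append(cv2.resize(np.clip(g.astype(float)*4,0,255).astype(np.uint8),(350,350*(y1-y0)//(x1-x0)),interpolation=cv2.INTER_CUBIC))
h=max(o.shape[0] for o in out)
cv2.imwrite("pics/k.png",np.hstack([cv2.copyMakeBorder(o,0,h-o.shape[0],0,0,cv2.BORDER_CONSTANT) for o in out]))
```

```text
E [ 0.5248 -0.3098  0.0639] 0.0002
F [ 0.5313 -0.2854  0.0717] 0.0054
H [ 0.5109 -0.1971  0.0699] 0.0052
A [ 0.4378 -0.1582  0.0727] 0.0014
B [ 0.4293 -0.1798  0.0689] 0.0024
D [ 0.451  -0.2697  0.0678] 0.0035
z 0.06915977873600837
yaw -0.47679693949470475 t [ 0.48086204 -0.23333901] rms 0.00312156169303836
yaw -0.4777863442083073 t [ 0.48001187 -0.2322067 ] rms 0.005739055222560986
yaw -0.4760911723993608 t [ 0.4812644 -0.2328759] rms 0.001448573946520628
```

View pics/k.png

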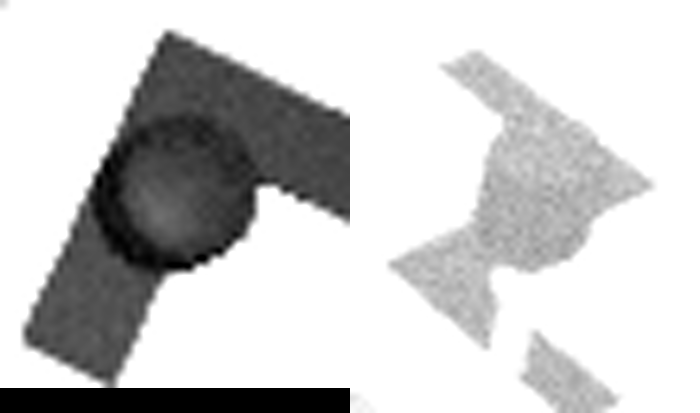

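The left half shows the knob silhouette in the top view centred near px (427.5,274.7). The right half shows it in the side view near (418.9,180). I'll triangulate it and move above it.

```bash
cat >> h.py <<'E'
from scipy.spatial.transform import Rotation as Ro
a=-0.4761; t=np.array([.4812,-.2329])
R2=np.array([[np.cos(a),-np.sin(a)],[np.sin(a),np.cos(a)]])
def W(x,y,z): return np.r_[R2@np.array([x,y])+t,z]
def L(p): return (R2.T@(np.array(p[:2])-t))*1e3
rot=(Ro.from_euler('z',a)*Ro.from_euler('x',np.pi)).as_rotvec()
E
python3 - <<'E'
import pickle
from h import *
from workcell import bot
d=pickle.load(open("v0.pkl","rb")); T,S=d["top"],d["side"]
k,e=tri(T,(427.5,274.7),S,(418.9,180)); print(k,e,L(k)); print("plane",L(plane(T,427.5,274.7,.12)),L(plane(S,418.9,180,.12)))
k=plane(T,427.5,274.7,.12); 
bot.goto([k[0],k[1],.24],rot); print(bot.current_joints(),bot.current_clock())
c=bot.read_camera("wrist"); pickle.dump(c,open("w.pkl","wb")); cv2.imwrite("pics/w.png",c["pixels"])
print("pred",proj(c,k),[proj(c,W(x/1e3,y/1e3,.07)).round() for x,y in((73,-48),(-73,48),(13,48))])
E
```

```text
[ 0.46693557 -0.18739224  0.11887397] 0.001033847240723267 [-33.5350193   33.90917958]
plane [-33.34951187  34.37353722] [-34.89827838  34.67303411]
[-6.22129422e-01 -4.66839697e-02  1.76069180e+00 -2.82072268e-04
  1.42768617e+00  1.42490748e+00] 1.55
pred [320.76428042 233.59811634] [array([407., 113.]), array([308., 260.]), array([307., 177.])]
```

View pics/w.png

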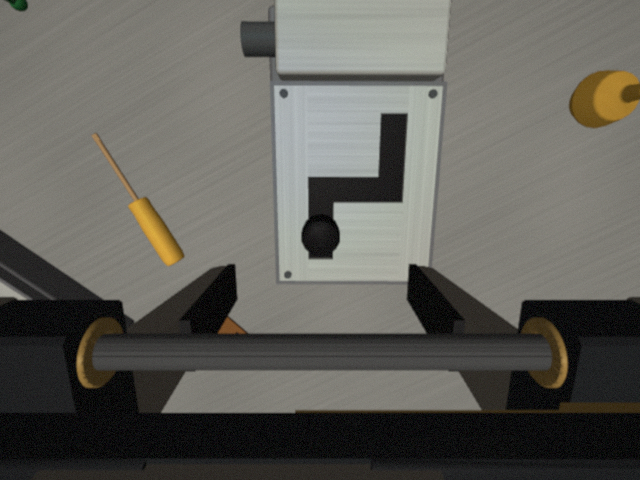

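The wrist view shows the knob at (320,234) and the slot's far right corner at about (405,113). Both match the predictions, so I'll descend, grip and go through the first leg.

Run:
```python
from h import *
from workcell import bot
def st(s):
    p=bot.current_ee_pos(); print(s,L(p).round(1),round(p[2],4),"F",bot.current_contact_force().round(1),"grip",round(bot.current_grip_force(),1),"op",round(bot.current_opening(),3),"t",round(bot.current_clock(),2))
p=bot.current_ee_pos(); bot.line_to([p[0],p[1],.101],max_speed=.1); st("down")
bot.set_gripper(0,30); st("grip")
bot.line_to(W(0,.035,.101),max_speed=.06); st("corner1")
```

```text
down [-32.6  33.6] 0.1017 F [ 0.5 -0.2  0.4] grip 0.0 op 1.0 t 3.14
grip [-33.2  33.8] 0.101 F [0.  0.9 0.3] grip 30.0 op 0.364 t 4.05
corner1 [ 0.8 34.8] 0.1011 F [ 1.1 -2.  -1.8] grip 30.0 op 0.363 t 4.75
```

Gripped: the opening of 0.364 is about 33.5 mm, which matches the knob. The forces are low, so I'll continue.

Run:
```python
from h import *
from workcell import bot
def st(s):
    p=bot.current_ee_pos(); print(s,L(p).round(1),round(p[2],4),"F",bot.current_contact_force().round(1),"grip",round(bot.current_grip_force(),1),"op",round(bot.current_opening(),3),"t",round(bot.current_clock(),2))
def go(*q):
    for x,y in q:
        bot.line_to(W(x/1e3,y/1e3,.101),max_speed=.05); st((x,y))
        if np.linalg.norm(bot.current_contact_force())>20: raise SystemExit("force")
go((0,10),(0,-10),(0,-35),(20,-35),(40,-35),(60,-35))
bot.hold(.3); st("end")
c=bot.read_camera("wrist"); cv2.imwrite("pics/w2.png",c["pixels"]); print(proj(c,W(.06,-.035,.12)),proj(c,W(.073,-.022,.07)))
```

```text
(0, 10) [0.  9.1] 0.1011 F [ 0.1 -2.4 -1.5] grip 30.0 op 0.362 t 5.4
(0, -10) [ -0.  -10.9] 0.101 F [ 0.4 -3.  -0.7] grip 30.0 op 0.367 t 5.95
(0, -35) [ -0.  -35.9] 0.101 F [-0.7 -1.5 -0.1] grip 30.0 op 0.365 t 6.6
(20, -35) [ 20.8 -35.1] 0.1011 F [ 0.5 -1.8 -1.4] grip 30.0 op 0.365 t 7.15
(40, -35) [ 40.8 -34.9] 0.1011 F [ 0.8 -0.6 -1. ] grip 30.0 op 0.363 t 7.7
(60, -35) [ 60.8 -35. ] 0.1011 F [ 0.5 -1.8 -1.9] grip 30.0 op 0.365 t 8.25
end [ 60.3 -35. ] 0.1012 F [ 2.1 -2.3 -1.2] grip 30.0 op 0.364 t 8.55
[321.11312275 298.87635042] [300.14698942 245.7854111 ]
```

View pics/w2.png

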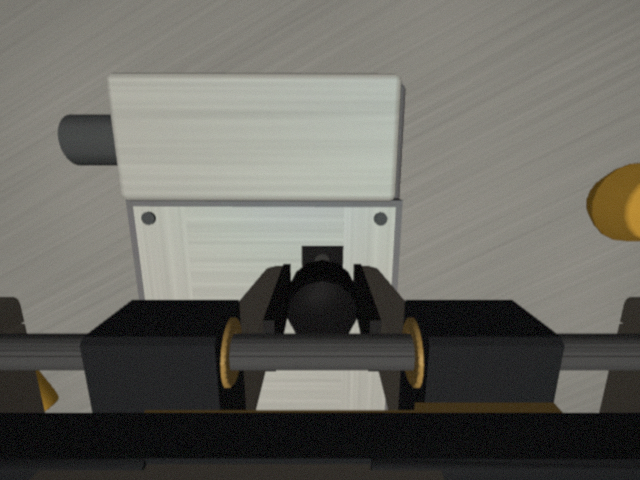

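The wrist view shows the knob held at (321,299), on the predicted end point, with the slot end corner at (301,247). I'll release, rise straight up, and check from above.

Run:
```python
from h import *
from workcell import bot
bot.set_gripper(1.0); bot.hold(.2); p=bot.current_ee_pos()
bot.line_to([p[0],p[1],.25],max_speed=.12); bot.hold(.2)
c=bot.read_camera("wrist"); cv2.imwrite("pics/w3.png",c["pixels"])
print("pred end at knob height",proj(c,W(.06,-.035,.12)),"5mm far",proj(c,W(.065,-.035,.12)))
print(bot.current_opening(),bot.current_contact_force().round(1),bot.current_clock())
```

```text
pred end at knob height [321.51919509 230.71845721] 5mm far [321.51964351 225.31863765]
0.9988677321953756 [ 0.2 -0.7  0.4] 11.4
```

View pics/w3.png

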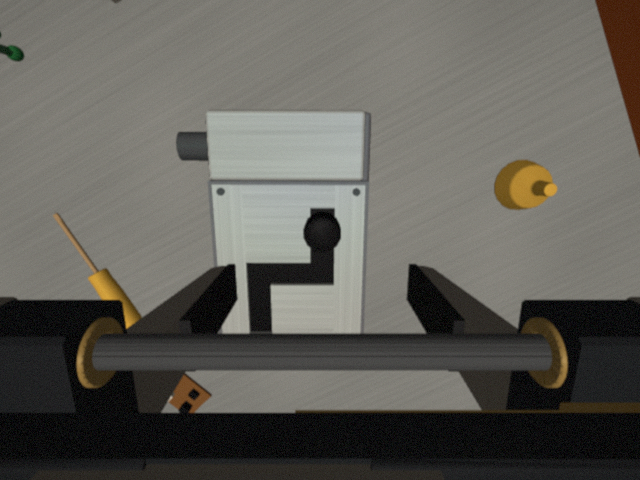

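The released knob is at (322,232) against the predicted (321.5,231), so it is in the notch. The robot is clear of it.

```bash
python3 -c "
from workcell import bot
print(bot.job_done())"
```

```text
the job is handed in; nothing more can be done
None
```

The selector lever is in the far right notch, within about 1 mm of the target in the last wrist picture, and released with the gripper clear; the robot stayed away from the T-bar lever, and I handed the job in shortly after 11.4 s (no verdict was returned).

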